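# Colour-reading paint samples on an x-y tray

### The job

Read the white reference and then the paint sample under the fixed colour reader: pull or push the sliding tray by its knob until the pointer stands over the middle of the jar's open mouth and press the reader's key fully, with the tray standing still, then step the tray to the middle of the square tub and press the key again. Then put the stopper fully home in the jar's mouth, to keep the dust out, and let go. Leave the jar, tubs and tin in their wells, press the key over nothing but the jar and the square tub, and leave the can, the bottle and the brush pot where they are.

Things in the scene. Friction and masses are not known exactly. Their poses are not given: they have to be found in the camera images.
- stage: fixed grey base of the x-y slides, a plate 160 (its x) by 310 (its y) mm and 14 high with its steel rails; origin at the centre of its underside, on the bench; its x axis is the tray's slide direction, pointing from the knob's side to the reader's column, its y axis the saddle's
- saddle (a joint): lower slide: travel of saddle and tray along the stage's +y, m, 0 at mid, -0.07 to 0.07, stiff by about 1.5 N, stays where it is left
- tray (a joint): upper slide: travel of the tray along the stage's +x, m, 0 at mid, -0.05 to 0.05, stiff by about 1.5 N, stays where it is left
- tray_mid (a point): centre of the tray, at the level of its well floors (32 mm over the bench); axes parallel to the stage's. The aluminium tray is 118 mm square, its walls rise 8 mm over the well floors; it has 2 x 2 wells, each 50 mm square, centred at x, y = +-28 mm. Both slides at 0 bring it over the stage's origin
- tray_knob (a point): grip point on the tray's knob: an upright black round post, 20 mm across, standing 42 mm high on a flat bar at the tray's -x side, 120 mm from the tray's centre; this point is on its axis, 62 mm over the bench, 14 mm below the knob's top and 28 mm above the bar
- pointer_tip (a point): lower end of the reader's pointer, 104 mm over the bench (12 mm above the jar's rim). The reader is a fixed stand: a round head 36 mm across from 122 to 142 mm high above the tray, held by an arm 22 mm wide (122 to 142 mm high) that runs along the reader's +x to a column 175 to 205 mm away, 40 mm wide, on a foot 70 x 130 mm. This point's axes are the reader's
- key_top (a point): top face of the reader's black key: a round push button 24 mm across on top of the head, straight over the pointer; the point moves with the key
- key (a joint): travel of the key, m: 0 up, 0.006 fully down (4 N); springs back
- jar: white ceramic reference jar with an open neck, 60 mm high, loose in a well: body 46 mm across up to 34 mm, neck 34 mm outside and 26 mm inside from 42 to 60 mm; origin at the centre of its underside, z up
- jar_mouth (a point): centre of the jar's rim, 60 mm above its underside
- square_tub: white tub, 46 x 46 mm square, 40 mm high, filled with dry paint, loose in a well; origin at the centre of its underside
- round_tub: white round tub, 46 mm across, 40 mm high, loose in a well; not to be read; origin at the centre of its underside
- low_tin: white round tin, 46 mm across, only 16 mm high, loose in a well; not to be read; origin at the centre of its underside
- stopper: stopper, z up: a cork plug 22 mm long tapering from 24 mm at the top to 18 mm at the foot, above it a dark flange 36 mm across and 6 mm thick, above that a round grip 20 mm across and 40 mm tall (28 to 68 mm); origin at the centre of the plug's foot. Fully home in the jar the flange lies on the rim, the origin 38 mm above the jar's
- rest: fixed wooden block 56 x 56 x 28 mm with a hole 31 mm across in which the stopper stands at first, its flange on the block; origin at the centre of its underside
- can: bystander: steel paint can, 60 mm across, 75 mm high; origin under its centre
- bottle: bystander: white bottle with black cap, 54 mm across, 160 mm high; origin under its centre
- brushes: bystander: terracotta pot, 68 mm across and 90 mm high, with brushes up to 200 mm; origin under its centre

How it is judged (in metres and radians):
On the way, in this order (a step that is already met when the one before it is completed fails the run):
1. the key is pressed with the pointer over the middle of the jar's mouth, the tray standing still (horizontal distance between jar_mouth and pointer_tip below 0.006 m and value of joint key above 0.004 m and velocity of joint tray between -0.02 and 0.02 m/s and velocity of joint saddle between -0.02 and 0.02 m/s), for 0.05 s.
2. then the key is pressed with the pointer over the middle of the square tub, the tray standing still (horizontal distance between square_tub and pointer_tip below 0.006 m and value of joint key above 0.004 m and velocity of joint tray between -0.02 and 0.02 m/s and velocity of joint saddle between -0.02 and 0.02 m/s), for 0.05 s.
At the end, for the whole second after the job is handed in: Stopper at rest in the jar: axes within 4 mm, flange within 3 mm of the rim, upright; jar, tubs and tin upright on their well floors; key up; can, bottle and brush pot within 20 mm of their starts. Readings: pointer within 6 mm of the middle, key over 4 mm down, tray still (under 20 mm/s) (horizontal distance between stopper and jar below 0.004 m and z of stopper in the frame of jar between 0.034 and 0.041 m and angle between stopper's own z axis and vertical below 0.08 rad and linear speed of stopper below 0.01 m/s and z of jar in the frame of tray_mid between -0.004 and 0.004 m and angle between each of jar, square_tub, round_tub, low_tin's own z axis and vertical below 0.06 rad and z of square_tub in the frame of tray_mid between -0.004 and 0.004 m and z of round_tub in the frame of tray_mid between -0.004 and 0.004 m and z of low_tin in the frame of tray_mid between -0.004 and 0.004 m and value of joint key below 0.002 m and distance of each of can, bottle, brushes from where it was at the start of the episode below 0.02 m); the robot touches nothing.
It fails at once if the key is pressed while the pointer is over neither the jar nor the square tub (more than 12 mm from the middle of both) (value of joint key above 0.004 m and not (horizontal distance between jar_mouth and pointer_tip below 0.012 m) and not (horizontal distance between square_tub and pointer_tip below 0.012 m)).
It fails at once if the jar, a tub or the tin is lifted or knocked out of its well (20 mm up, or tipped by 0.4 rad) (z of any of jar, square_tub, round_tub, low_tin in the frame of tray_mid above 0.02 m or angle between any of jar, square_tub, round_tub, low_tin's own z axis and vertical above 0.4 rad).
It fails at once if the can, the bottle or the brush pot is moved by more than 20 mm or tipped (distance of any of can, bottle, brushes from where it was at the start of the episode above 0.02 m or angle between any of can, bottle, brushes's own z axis and vertical above 0.4 rad).
It also fails if it takes over 72 s, if anything falls off the work surface, if the arm or the gripper's body presses on something with over 40 N, if the wrist force passes 120 N, or if a joint passes its speed limit or range.

### The arm

A 6-joint arm with a two-finger parallel gripper is mounted at the origin on the work surface. World frame = base frame: x ahead of the robot, y to its left, z up, the work surface at z = 0. Lengths are in m, angles in degrees, forces in N, time in s.
With the tool pointing down it reaches from about 0.4 to 0.825 m from the base axis. Payload 7 kg.
Tool frame: the origin (TCP) lies midway between the tips of the shut fingers; the grasp point (between the pads) lies 19 mm behind it (r.grip_depth is the distance from the TCP to the grasp point, in m); z points along the fingers, y is the line along which they close (so a half turn about z gives the same grasp; the last joint's range is limited). The gripper opens to 88 mm and grips with 3 to 60 N. Pads are 19 mm wide; open, the fingers measure 130 mm over their backs; the gripper's body (78 mm by 193 mm) begins 47 mm behind the grasp point.
Start: joints at [-47.149, 20.546, 0.682, 0, -70.136, -16.507], TCP at [0.3, -0.605, 0.227] pointing down, gripper open.
Joint ranges: [-176.03, 176.03], [-82.01, 121.73], [-58.28, 71.71], [-173.87, 95.51], [-174.79, -0.11], [-173.66, 173.66]. Speed limits (degrees/s): [136.94, 136.94, 172.46, 180, 180, 180].

### API

Orientations are given as [roll, pitch, yaw] about the fixed x, y, z axes, in that order (R = Rz(yaw) Ry(pitch) Rx(roll)).
In Python, from plant import r, capture, close_job, search_frame, outline_of gives the robot as it stands.
- The arm moves only by the shell command python3 -m creep 'ROWS' [FORCE]. ROWS is JSON, a list of rows, each a list of 7 numbers: the finger opening in mm, from 0 to 87.6, then the shift along the world's x, y, z in units of 25 mm (1.0 is 25 mm), then the turn, a rotation vector about the world's x, y, z in degrees. In form: [[hand, x, y, z, ax, ay, az], ...]. A call has 1 to 8 rows; each row shifts and turns the commanded pose from where the row before left it; what a row does not reach is not made up. A row lasts 1/12 s, in which the tool goes at most 41.7 mm and 7.16 degrees, less where a joint would pass 70% of its speed; a pose out of reach is approached as far as the arm can. A call is refused whole if a number of a shift passes 1 or a number of a turn 7.16, either way. A call with a gripper value outside its range is refused whole. The fingers move at their own pace and stop on an object; FORCE is the grip in N (left out, the last holds). Time passes only in rows, so rows that do not move let the fingers close. It gives the time, the measured TCP pose, the force, the opening and the grip force at its end, in the units of the state.
- r.get_state(): the state, without advancing time (a new reading comes with each control period).
- capture(name): name is "scene" or "top" or "wrist"; returns a dict with "frame" (480x640x3 uint8, red, green, blue), "K" (3x3 intrinsics, pixels), "k1" (the pictures are not rectified: a ray, as slopes to the right and down, at radius r is drawn at 1 + k1 r^2 times it, then the intrinsics apply), "origin" and "rotation" of the camera in the world. Camera axes: x right, y down, z forward; pixel columns grow to the right and rows downward; lengths in m; the calibration is good to about 2 mm. A picture is of the moment at which its call begins. There is no depth.
- close_job(): hands the job in; it is judged then, once.
Trained networks look in a picture, given as the dict that the camera call returned (one of the last four; its "shot" number tells which), for a name from the list of things; names that differ only in an ending like _2 or _b are one class to them, and where a whole thing is asked for, a point or a joint stands for the part that bears it (a point fixed in the world has none). Each returns a list of dicts, best first, with "conf" (0 to 1); they miss things now and then, are a little off and sometimes report something else, mostly with a low value. They report only what shows in the picture. A call takes as long as a camera call.
- search_frame(picture, target): "bbox" ([left, top, right, bottom] in pixels, round what is visible of it).
- outline_of(picture, target): "region" (480x640 bool, what is visible of it) and "bbox" ([left, top, right, bottom] in pixels, round what is visible of it).
The state is a dict: "time_s": time; "joints": joint angles; "qd": joint speeds; "joint_torque": joint torques, N m; "tcp_pos": TCP position; "eef_rot": TCP orientation; "contact_force": force on the tool from outside, world axes, zero at the start; "moment": the same for the moment, N m; "gripper_width": finger opening in m; "gripper_force": force on a finger pad.
Only numpy, scipy, OpenCV 4.12 (cv2) and the standard library are available. Lean on these libraries where they do the work, as an engineer would, in place of code of your own. Each camera call takes 0.05 s, during which the arm holds its last target. There are 200 camera calls.

## Working session

There is one attempt and no reset: what is moved stays moved. The work goes in short steps, Python scripts to look and compute and a shell command to move; the robot and the scene stay as the last step left them, time stands still between calls to the robot, and variables do not carry over. Pictures are saved under pics/ and viewed, at most 12 in all, crops included, and the job is handed in when it is done.

```bash
mkdir -p pics; ls
cat > h.py <<'E'
import numpy as np, cv2
from plant import r, capture, close_job, search_frame, outline_of
def px(c,P):
    P=np.atleast_2d(P); q=(P-c["origin"])@np.array(c["rotation"]); s=q[:,:2]/q[:,2:]
    s=s*(1+c["k1"]*(s**2).sum(1,keepdims=True)); K=np.array(c["K"])
    return s@K[:2,:2].T+K[:2,2]
def at(c,uv,z):
    K=np.array(c["K"]); d=(np.atleast_2d(uv)-K[:2,2])@np.linalg.inv(K[:2,:2]).T; s=d.copy()
    for _ in range(20): s=d/(1+c["k1"]*(s**2).sum(1,keepdims=True))
    v=np.c_[s,np.ones(len(s))]@np.array(c["rotation"]).T; o=np.array(c["origin"])
    return o+v*((z-o[2])/v[:,2])[:,None]
def save(c,n,box=None,k=1):
    f=c["frame"][:,:,::-1]
    if box: f=f[box[1]:box[3],box[0]:box[2]]
    cv2.imwrite("pics/"+n,cv2.resize(f,None,fx=k,fy=k,interpolation=cv2.INTER_CUBIC))
E
python3 - <<'E'
from h import *
print(r.get_state())
for n in("top","scene"):
    c=capture(n); save(c,n+"1.png"); print(n,np.round(c["origin"],3),c["k1"],np.round(c["rotation"],3).tolist(),c["K"][0][0])
    for t in "stage tray_mid tray_knob pointer_tip key_top jar square_tub round_tub low_tin stopper rest can bottle brushes".split():
        print(t,[(np.round(d["bbox"]).tolist(),round(d["conf"],2)) for d in search_frame(c,t)[:2]])
E
```

```text
pics
{'time_s': 0.0, 'joints': array([-4.71486899e+01,  2.05915184e+01,  6.34526259e-01, -1.80826113e-02,
       -7.01354047e+01, -1.65067559e+01]), 'qd': array([-0.10872398, -0.04935088, -0.06004545, -0.04775131,  0.00440825,
       -0.02393551]), 'joint_torque': array([-2.41793219e-03, -5.82719028e+01,  2.93055797e+01,  6.99740231e+00,
        6.90367728e-03, -1.02625756e-04]), 'tcp_pos': array([ 0.29929907, -0.60448668,  0.22563387]), 'eef_rot': array([ 1.79906581e+02, -9.95657736e-03, -1.53661596e+02]), 'contact_force': array([0.24023633, 0.44381724, 0.82774329]), 'moment': array([ 0.03051824, -0.02841096, -0.03690929]), 'gripper_force': 0.0, 'gripper_width': 0.08733562578484794}
top [0.441 0.016 1.074] 0.046948861000118115 [-170.974, -0.236, -89.164] 539.2814268710626
stage [([220.0, 195.0, 385.0, 321.0], 0.89)]
tray_mid [([270.0, 220.0, 337.0, 320.0], 0.73), ([268.0, 190.0, 339.0, 322.0], 0.39)]
tray_knob [([270.0, 214.0, 340.0, 324.0], 0.9), ([295.0, 223.0, 306.0, 243.0], 0.61)]
pointer_tip [([271.0, 135.0, 351.0, 257.0], 0.58), ([308.0, 223.0, 334.0, 249.0], 0.38)]
key_top [(
[... 878 characters left out ...]

pointer_tip [([315.0, 220.0, 419.0, 357.0], 0.62)]
key_top [([350.0, 209.0, 379.0, 243.0], 0.67), ([319.0, 218.0, 330.0, 231.0], 0.48)]
jar [([323.0, 253.0, 345.0, 290.0], 0.9)]
square_tub [([298.0, 268.0, 327.0, 299.0], 0.76), ([270.0, 235.0, 354.0, 306.0], 0.49)]
round_tub [([287.0, 256.0, 308.0, 284.0], 0.65)]
low_tin [([307.0, 255.0, 322.0, 269.0], 0.73), ([268.0, 233.0, 366.0, 320.0], 0.4)]
stopper [([211.0, 306.0, 225.0, 331.0], 0.6), ([256.0, 286.0, 292.0, 389.0], 0.2)]
rest [([202.0, 313.0, 238.0, 348.0], 0.94)]
can [([351.0, 210.0, 382.0, 241.0], 0.74)]
bottle [([398.0, 205.0, 425.0, 268.0], 0.58)]
brushes [([255.0, 284.0, 294.0, 387.0], 0.95), ([238.0, 235.0, 372.0, 339.0], 0.31)]
```

```bash
cat >> h.py <<'E'
from scipy.spatial.transform import Rotation as Ro
_cap=capture
def capture(n):
    c=_cap(n); c["raw"]=c["rotation"]; return c
def _R(c): return Ro.from_euler("xyz",c["rotation"],degrees=True).as_matrix()
E
sed -i 's/np.array(c\["rotation"\])/_R(c)/' h.py
python3 - <<'E'
from h import *
c=capture("top"); save(c,"t2.png",(150,120,470,340),2.5)
c=capture("scene"); save(c,"s2.png",(190,190,450,385),3)
E
```

```text
(no output)
```

View pics/t2.png

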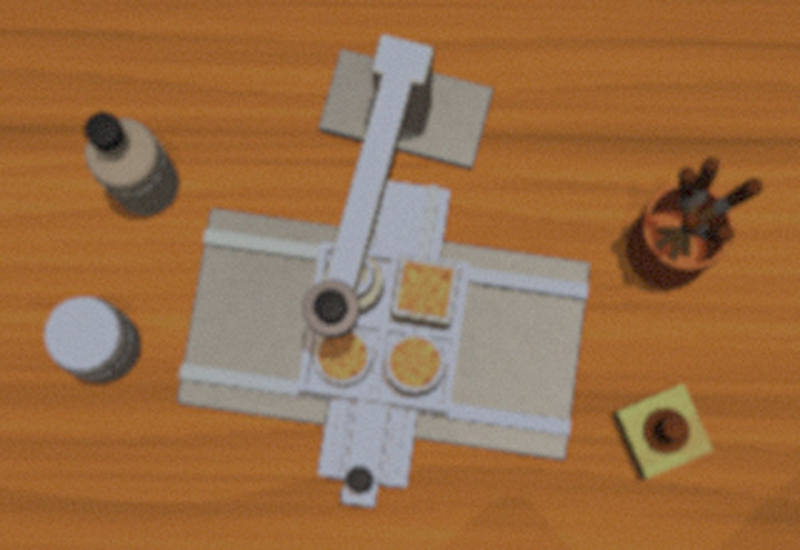

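View pics/s2.png

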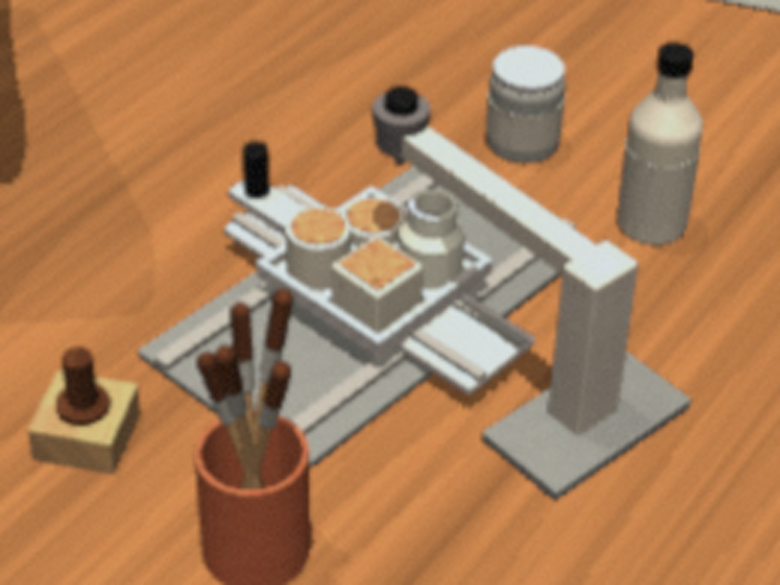

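```bash
cat > m.py <<'E'
from h import *
from scipy.optimize import least_squares
def reg(c,t,k=0):
    o=outline_of(c,t); 
    for d in o[:2]: print("  ",t,c["shot"],round(d["conf"],2),np.round(d["bbox"]).tolist(),int(d["region"].sum()))
    return o
E
python3 - <<'E'
from m import *
T=capture("top"); S=capture("scene")
u=lambda x,y:np.array([150+x/2.5-.3,120+y/2.5-.3])
v=lambda x,y:np.array([190+x/3-.3,190+y/3-.3])
print("stage corners top",np.round(at(T,[u(212,208),u(590,262),u(565,458),u(180,402)],.014),4).tolist())
print("knob top",at(T,u(360,480),.076).round(4),at(S,v(257,147),.076).round(4))
def tri(a,b):
    z=np.linspace(0,.25,501); A=at_many(T,a,z); B=at_many(S,b,z); d=np.linalg.norm(A-B,axis=1); i=d.argmin(); return z[i],A[i].round(4),B[i].round(4)
def at_many(c,p,z): return np.array([at(c,p,q)[0] for q in z])
print("key",tri(u(330,305),v(401,95)))
print("head T z.142",at(T,u(330,306),.142).round(4))
print("col top",at(T,[u(385,35),u(433,47)],.142).round(4).tolist())
print("jar rim S",at(S,v(433,207),.092).round(4))
print("sq S",at(S,v(377,264),.072).round(4),"T",at(T,u(425,288),.072).round(4))
print("round",at(S,v(318,225),.072).round(4),"T",at(T,u(413,358),.072).round(4))
print("tin T",at(T,u(343,357),.048).round(4))
print("stopper top",tri(u(663,425),v(77,357)), at(T,u(665,425),.074).round(4), at(S,v(77,357),.074).round(4))
print("rest cornersT",at(T,[u(617,412),u(683,385),u(713,447),u(645,479)],.028).round(4).tolist())
for t in("jar","square_tub","stopper","key_top","can","bottle","brushes"): reg(S,t); reg(T,t)
E
```

```text
stage corners top [[0.686, 0.1874, 0.014], [0.6465, -0.1165, 0.014], [0.4902, -0.0962, 0.014], [0.5296, 0.2063, 0.014]]
knob top [[0.469  0.0608 0.076 ]] [[0.4697 0.0634 0.076 ]]
key (np.float64(0.164), array([0.5848, 0.08  , 0.164 ]), array([0.5845, 0.0793, 0.164 ]))
head T z.142 [[0.5875 0.0816 0.142 ]]
col top [[0.7861, 0.0469, 0.142], [0.7777, 0.0121, 0.142]]
jar rim S [[0.6218 0.0672 0.092 ]]
sq S [[0.6123 0.0148 0.072 ]] T [[0.6134 0.0152 0.072 ]]
round [[0.5555 0.0236 0.072 ]] T [[0.5601 0.0234 0.072 ]]
tin T [[0.5629 0.0772 0.048 ]]
stopper top (np.float64(0.0685), array([ 0.5132, -0.1634,  0.0685]), array([ 0.5075, -0.1691,  0.0685])) [[ 0.5129 -0.1639  0.074 ]] [[ 0.5117 -0.1729  0.074 ]]
rest cornersT [[0.5256, -0.1351, 0.028], [0.5475, -0.1865, 0.028], [0.4998, -0.2088, 0.028], [0.4745, -0.1562, 0.028]]
   jar 5 0.5 [295.0, 220.0, 303.0, 243.0] 194
   jar 5 0.49 [404.0, 283.0, 428.0, 299.0] 275
   square_tub 6 0.88 [298.0, 269.0, 330.0, 300.0] 738
   square_tub 6 0.22 [316.0, 220.0, 421.0, 358.0] 3884
   square_tub 5 0.6 [305.0, 223.0, 332.0, 250.0] 604
   stopper 6 0.87 [210.0, 307.0, 226.0, 330.0] 316
   stopper 5 0.79 [406.0, 283.0, 425.0, 299.0] 250
   stopper 5 0.4 [271.0, 194.0, 340.0, 322.0] 3296
   key_top 6 0.48 [320.0, 220.0, 332.0, 231.0] 78
   key_top 5 0.59 [276.0, 236.0, 287.0, 251.0] 151
   can 6 0.57 [351.0, 208.0, 379.0, 241.0] 889
   can 5 0.94 [167.0, 240.0, 208.0, 276.0] 1093
   bottle 6 0.81 [396.0, 206.0, 424.0, 269.0] 1266
   bottle 6 0.27 [305.0, 254.0, 323.0, 271.0] 253
   bottle 5 0.66 [184.0, 167.0, 220.0, 206.0] 1083
   bottle 5 0.26 [278.0, 236.0, 287.0, 250.0] 149
   brushes 6 0.66 [252.0, 286.0, 293.0, 389.0] 2742
   brushes 5 0.7 [398.0, 185.0, 456.0, 235.0] 1512
```

```bash
python3 -m creep '[[87,0.24,0.95,0.1,0,0,-1.2],[87,0.24,0.95,0.1,0,0,-1.2],[87,0.24,0.95,0.1,0,0,-1.2],[87,0.24,0.95,0.1,0,0,-1.2],[87,0.24,0.95,0.1,0,0,-1.2],[87,0.24,0.95,0.1,0,0,-1.2],[87,0.24,0.95,0.1,0,0,-1.2]]' | tail -3
python3 -m creep '[[87,0.24,0.95,0.1,0,0,-1.2],[87,0.24,0.95,0.1,0,0,-1.2],[87,0.24,0.95,0.1,0,0,-1.2],[87,0.24,0.95,0.1,0,0,-1.2],[87,0.24,0.95,0.1,0,0,-1.2],[87,0.24,0.95,0.1,0,0,-1.2],[87,0.24,0.95,0.1,0,0,-1.2]]' | tail -3
python3 -m creep '[[87,0.24,0.95,0.1,0,0,-1.2],[87,0.24,0.95,0.1,0,0,-1.2],[87,0.24,0.95,0.1,0,0,-1.2],[87,0.24,0.95,0.1,0,0,-1.2],[87,0.24,0.95,0.1,0,0,-1.2],[87,0.24,0.95,0.1,0,0,-1.2],[87,0.24,0.95,0.1,0,0,-1.2]]' | tail -3
python3 -m creep '[[87,0.24,0.95,0.1,0,0,-1.2],[87,0.24,0.95,0.1,0,0,-1.2],[87,0.24,0.95,0.1,0,0,-1.2],[87,0.24,0.95,0.1,0,0,-1.2],[87,0.24,0.95,0.1,0,0,-1.2],[87,0,0,0,0,0,0],[87,0,0,0,0,0,0]]' | tail -3
python3 - <<'E'
from h import *
c=capture("wrist"); save(c,"w1.png"); print(c["origin"],c["rotation"],c["k1"],r.get_state()["tcp_pos"],r.get_state()["eef_rot"])
E
```

```text
contact_force: [0.3, 0.1, 0.3]
gripper_width: 0.0869
gripper_force: 0.0
contact_force: [0.8, 0.4, -0.4]
gripper_width: 0.0871
gripper_force: 0.0
contact_force: [0.7, 0.2, -0.3]
gripper_width: 0.0871
gripper_force: 0.0
contact_force: [-0.5, 0.2, -0.4]
gripper_width: 0.0871
gripper_force: 0.0
[0.38541357 0.01941864 0.45021833] [1.64643533e+02 1.92074449e-02 8.52668089e+01] -0.01811322666982196 [0.4553885  0.0128659  0.29152571] [-1.79994952e+02 -9.41587746e-03  1.75229066e+02]
```

View pics/w1.png

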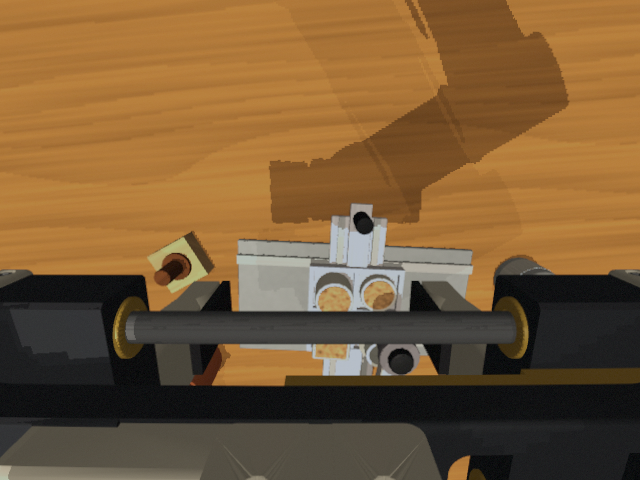

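Run:
```python
from h import *
W=capture("wrist")
print("knob",at(W,[363,224],.076).round(4),"key",at(W,[401,361],.152).round(4),at(W,[401,361],.16).round(4),"head",at(W,[397,359],.142).round(4))
f=cv2.resize(W["frame"][200:390,140:440],None,fx=2.6,fy=2.6,interpolation=cv2.INTER_CUBIC)[:,:,::-1]
S=capture("scene"); g=cv2.resize(S["frame"][200:310,255:385],None,fx=6,fy=5.4,interpolation=cv2.INTER_CUBIC)[:,:,::-1]
cv2.imwrite("pics/w2.png",f); cv2.imwrite("pics/s3.png",g)
p=np.array([.5865,.0805])
for z in(.104,.122,.142,.15,.16): print(z,px(S,[[*p,z]]).round(1),px(W,[[*p,z]]).round(1))
```

```text
knob [[0.4686 0.0584 0.076 ]] key [[0.5905 0.0803 0.152 ]] [[0.585  0.0787 0.16  ]] head [[0.5948 0.0784 0.142 ]]
0.104 [[323.8 244.6]] [[391.5 332.3]]
0.122 [[324.  237.8]] [[394.8 341. ]]
0.142 [[324.3 230.1]] [[398.9 351.6]]
0.15 [[324.3 227. ]] [[400.6 356.2]]
0.16 [[324.5 223. ]] [[403.  362.2]]
```

View pics/w2.png

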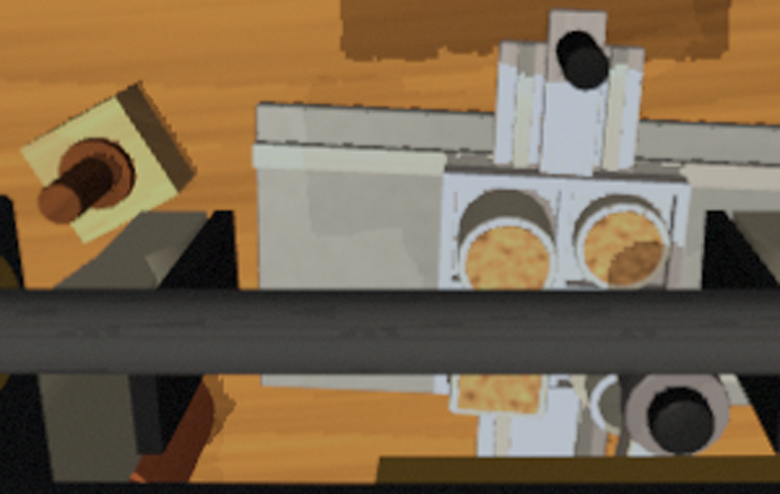

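View pics/s3.png

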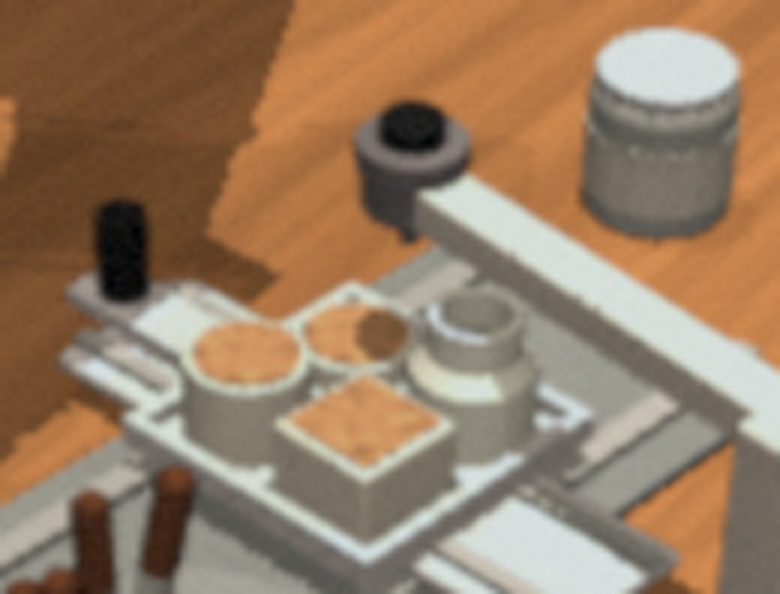

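```bash
python3 -m creep '[[87,0.18,0.64,-0.3,0,0,-0.8],[87,0.18,0.64,-0.9,0,0,-0.8],[87,0.18,0.63,-1,0,0,-0.9],[87,0,0,-1,0,0,0],[87,0,0,-1,0,0,0],[87,0,0,-1,0,0,0],[87,0,0,-0.9,0,0,0],[87,0,0,-0.9,0,0,0]]' | tail -3
python3 -m creep '[[87,0,0,-0.8,0,0,0],[87,0,0,-0.7,0,0,0],[87,0,0,-0.7,0,0,0],[87,0,0,-0.5,0,0,0],[87,0,0,0,0,0,0],[40,0,0,0,0,0,0],[5,0,0,0,0,0,0],[5,0,0,0,0,0,0]]' 30
python3 -m creep '[[5,0,0,0,0,0,0],[5,0,0,0,0,0,0],[5,0,0,0,0,0,0],[5,0,0,0,0,0,0]]' 30
python3 - <<'E'
from h import *
S=capture("scene")
print("tip",at(S,[322.6,244.5],.104).round(4),"rim",at(S,[334.3,257.6],.092).round(4))
E
```

```text
contact_force: [-0.0, 0.6, -0.0]
gripper_width: 0.0871
gripper_force: 0.0
time_s: 6.22
tcp_pos: [0.4698, 0.0604, 0.0501]
eef_rot: [179.9, 0.1, 172.6]
contact_force: [-0.4, -1.1, 0.3]
gripper_width: 0.0726
gripper_force: 0.0
time_s: 6.55
tcp_pos: [0.4692, 0.0605, 0.0494]
eef_rot: [180.0, 0.0, 172.6]
contact_force: [-0.4, -0.1, 0.2]
gripper_width: 0.0456
gripper_force: 0.0
tip [[0.5843 0.0792 0.104 ]] rim [[0.6203 0.0704 0.092 ]]
```

```bash
python3 -m creep '[[5,0,0,0,0,0,0],[5,0,0,0,0,0,0],[5,0,0,0,0,0,0],[5,0,0,0,0,0,0],[5,0,0,0,0,0,0],[5,0,0,0,0,0,0]]' 40
python3 -m creep '[[5,-0.23,0.07,0,0,0,0],[5,-0.23,0.07,0,0,0,0],[5,-0.23,0.07,0,0,0,0],[5,-0.23,0.07,0,0,0,0],[5,-0.23,0.07,0,0,0,0],[5,-0.23,0.06,0,0,0,0],[5,0,0,0,0,0,0],[5,0,0,0,0,0,0]]' 40
python3 - <<'E'
from h import *
S=capture("scene");T=capture("top")
g=cv2.resize(S["frame"][205:305,265:365],None,fx=4,fy=4,interpolation=cv2.INTER_CUBIC)[:,:,::-1]
k=cv2.resize(T["frame"][205:305,255:355],None,fx=4,fy=4,interpolation=cv2.INTER_CUBIC)[:,:,::-1]
cv2.imwrite("pics/st4.png",np.hstack([g,k]))
E
```

```text
time_s: 7.1
tcp_pos: [0.469, 0.0604, 0.049]
eef_rot: [-180.0, -0.0, 172.6]
contact_force: [0.7, 1.5, 0.6]
gripper_width: 0.0192
gripper_force: 40.0
time_s: 7.77
tcp_pos: [0.4336, 0.0706, 0.049]
eef_rot: [-180.0, -0.1, 172.7]
contact_force: [-2.1, -0.6, -0.2]
gripper_width: 0.0189
gripper_force: 40.0
```

View pics/st4.png

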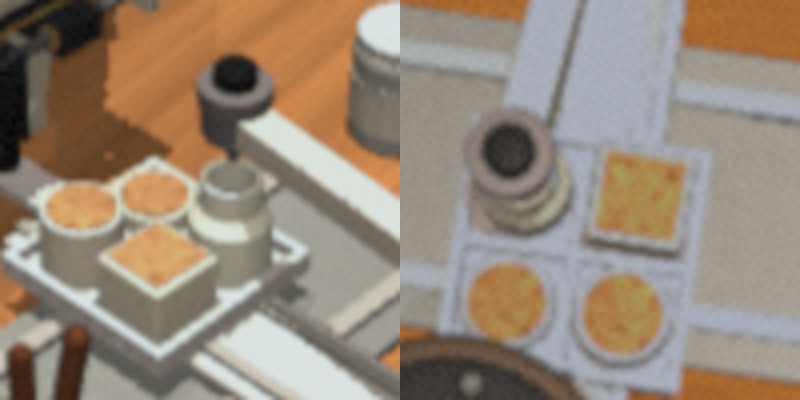

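Run:
```python
from h import *
S=capture("scene");T=capture("top")
s=lambda x,y:[265+x/4-.4,205+y/4-.4]; t=lambda x,y:[255+(x-400)/4-.4,205+y/4-.4]
print("tip",at(S,s(233,156),.104).round(4),"rim",at(S,s(231,178),.092).round(4))
# body silhouette in S: left 187, right 272 at shoulder -> u centre ; 
print("sq S",at(S,s(158,256),.072).round(4),"T",at(T,t(641,195),.072).round(4))
print("head T",at(T,t(511,151),.145).round(4),"key T",at(T,t(509,149),.155).round(4))
a=np.linspace(0,2*np.pi,12,endpoint=False)
for name,c,p,m in(("S",S,[.5855,.0795],s),):
  print(px(c,[[*p,.092],[p[0]+.01,p[1],.092],[p[0],p[1]+.01,.092],[*p,.104]]).round(2).tolist())
for p in([.5855,.0795],):
  C=np.c_[p[0]+.023*np.cos(a),p[1]+.023*np.sin(a),0*a+.066]; q=px(T,C); print("T circle zoom",((q-[255,205]+.4)*4+[400,0]).round().tolist())
for t_ in("jar","square_tub"): print([(d["bbox"],d["conf"]) for d in outline_of(S,t_)[:1]],[(d["bbox"],d["conf"]) for d in outline_of(T,t_)[:2]])
```

```text
tip [[0.5829 0.082  0.104 ]] rim [[0.5843 0.0786 0.092 ]]
sq S [[0.577 0.024 0.072]] T [[0.5781 0.0238 0.072 ]]
head T [[0.5866 0.0802 0.145 ]] key T [[0.5859 0.0804 0.155 ]]
[[323.06, 249.1], [326.96, 250.89], [325.77, 246.71], [323.18, 244.64]]
T circle zoom [[525.0, 131.0], [500.0, 137.0], [482.0, 155.0], [475.0, 179.0], [480.0, 203.0], [498.0, 221.0], [522.0, 228.0], [547.0, 222.0], [565.0, 204.0], [572.0, 180.0], [566.0, 156.0], [549.0, 138.0]]
[([313.5, 244.1, 331.2, 279.0], 0.58)] [([277.8, 240.6, 298.9, 263.9], 0.69)]
[([290.4, 260.8, 317.1, 291.2], 0.81)] [([300.6, 240.8, 328.1, 267.0], 0.87), ([403.7, 280.7, 428.0, 297.3], 0.68)]
```

```bash
python3 -m creep '[[60,0,0,0,0,0,0],[60,0,0,0,0,0,0],[60,0,0,0,0,0,0],[60,0,0,0,0,0,0],[60,0,0,0.3,0,0,0],[60,0,0,0.8,0,0,0],[60,0,0,1,0,0,0],[0,0,0,1,0,0,0]]' 30
python3 -m creep '[[0,0.2,0,1,0,0,0],[0,0.9,0.1,1,0,0,0],[0,1,0.1,0.9,0,0,0],[0,1,0.1,0,0,0,0],[0,1,0.1,0,0,0,0],[0,1,0,0,0,0,0],[0,1,0,0,0,0,0],[0,0,0,0,0,0,0]]' 30
python3 - <<'E'
from h import *
S=capture("scene")
print("sq",at(S,[265+158/4-.4,205+256/4-.4],.072).round(4),[(d["bbox"]) for d in outline_of(S,"square_tub")[:1]])
E
```

```text
time_s: 8.83
tcp_pos: [0.4342, 0.0704, 0.1278]
eef_rot: [-180.0, -0.0, 172.7]
contact_force: [0.8, 0.1, 0.5]
gripper_width: 0.0566
gripper_force: 0.0
time_s: 9.5
tcp_pos: [0.5905, 0.0806, 0.1989]
eef_rot: [-180.0, 0.0, 172.6]
contact_force: [0.2, 0.1, 0.4]
gripper_width: 0.0061
gripper_force: 0.0
sq [[0.577 0.024 0.072]] [[287.7, 259.1, 316.8, 287.5]]
```

```bash
python3 -m creep '[[0,-0.18,0,-0.3,0,0,0],[0,0,0,-0.5,0,0,0],[0,0,0,0,0,0,0]]'
python3 - <<'E'
from h import *
A=cv2.imread("pics/st4.png")
for n,x0,y0,o,b in(("scene",265,205,0,(10,150,280,340)),("top",255,205,400,(450,160,690,340))):
    c=capture(n); g=cv2.resize(c["frame"][y0:y0+100,x0:x0+100],None,fx=4,fy=4,interpolation=cv2.INTER_CUBIC)[:,:,::-1]
    t=A[b[1]:b[3],b[0]:b[2]]; m=cv2.matchTemplate(np.ascontiguousarray(g),t,cv2.TM_CCOEFF_NORMED); _,v,_,l=cv2.minMaxLoc(m)
    print(n,v,(l[0]-b[0]+o)/4,(l[1]-b[1])/4)
E
```

```text
time_s: 9.85
tcp_pos: [0.5799, 0.0803, 0.1771]
eef_rot: [-180.0, -0.2, 172.6]
contact_force: [-0.7, -0.5, -0.7]
gripper_width: 0.0005
gripper_force: 0.0
scene 0.6658632755279541 0.25 0.0
top 0.545910120010376 0.25 -0.5
```

```bash
python3 -m creep '[[0,0,0,-0.08,0,0,0],[0,0,0,-0.08,0,0,0],[0,0,0,-0.08,0,0,0],[0,0,0,0,0,0,0]]'
python3 -m creep '[[0,0,0,-0.08,0,0,0],[0,0,0,-0.08,0,0,0],[0,0,0,0,0,0,0]]'
```

```text
time_s: 10.28
tcp_pos: [0.5823, 0.0806, 0.1729]
eef_rot: [180.0, -0.0, 172.6]
contact_force: [-0.2, 0.8, 0.3]
gripper_width: 0.0005
gripper_force: 0.0
time_s: 10.53
tcp_pos: [0.5823, 0.0805, 0.1686]
eef_rot: [-180.0, -0.0, 172.6]
contact_force: [-0.5, -0.2, -0.2]
gripper_width: 0.0003
gripper_force: 0.0
```

```bash
python3 -m creep '[[0,0.15,0,-0.1,0,0,0],[0,0,0,-0.1,0,0,0],[0,0,0,0,0,0,0]]'
python3 -m creep '[[0,0,0,-0.1,0,0,0],[0,0,0,-0.1,0,0,0],[0,0,0,0,0,0,0]]'
python3 -m creep '[[0,0,0,-0.1,0,0,0],[0,0,0,0,0,0,0],[0,0,0,0,0,0,0]]'
```

```text
time_s: 10.78
tcp_pos: [0.5866, 0.0806, 0.1636]
eef_rot: [-180.0, 0.0, 172.6]
contact_force: [0.7, 0.7, 1.2]
gripper_width: 0.0004
gripper_force: 0.7
time_s: 11.03
tcp_pos: [0.5867, 0.0806, 0.159]
eef_rot: [180.0, 0.0, 172.7]
contact_force: [0.4, 0.1, 3.3]
gripper_width: 0.0006
gripper_force: 1.7
time_s: 11.28
tcp_pos: [0.5867, 0.0807, 0.1582]
eef_rot: [180.0, 0.1, 172.7]
contact_force: [-2.8, 0.6, 11.4]
gripper_width: 0.0009
gripper_force: 5.8
```

```bash
python3 -m creep '[[0,0,0,0.4,0,0,0],[0,0,0,1,0,0,0],[60,-1,0,0.1,0,0,0],[60,-1,-0.1,0,0,0,0],[60,-1,-0.1,0,0,0,0],[60,-1,-0.1,0,0,0,0],[60,-1,-0.1,-0.3,0,0,0],[60,-0.9,0,-0.8,0,0,0]]' 40
python3 -m creep '[[60,-0.2,0,-1,0,0,0],[60,0,0,-1,0,0,0],[60,0,0,-1,0,0,0],[60,0,0,-1,0,0,0],[60,0,0,-0.7,0,0,0],[60,0,0,0,0,0,0],[60,0,0,0,0,0,0]]' 40
```

```text
time_s: 11.95
tcp_pos: [0.4385, 0.0707, 0.1683]
eef_rot: [179.9, 0.2, 172.6]
contact_force: [0.6, 1.0, -0.5]
gripper_width: 0.0348
gripper_force: 0.0
time_s: 12.53
tcp_pos: [0.4331, 0.0702, 0.0488]
eef_rot: [-179.9, -0.1, 172.6]
contact_force: [0.0, -0.5, 0.5]
gripper_width: 0.06
gripper_force: 0.0
```

```bash
python3 -m creep '[[5,0,0,0,0,0,0],[5,0,0,0,0,0,0],[5,0,0,0,0,0,0],[5,0,0,0,0,0,0],[5,0,0,0,0,0,0],[5,0,0,0,0,0,0],[5,0,0,0,0,0,0],[5,0,0,0,0,0,0]]' 40
python3 -m creep '[[5,0.04,0.3,0,0,0,0],[5,0.04,0.3,0,0,0,0],[5,0.04,0.3,0,0,0,0],[5,0.04,0.3,0,0,0,0],[5,0.04,0.3,0,0,0,0],[5,0.04,0.3,0,0,0,0],[5,0.04,0.3,0,0,0,0],[5,0.01,0.14,0,0,0,0]]' 40
python3 -m creep '[[5,0,0,0,0,0,0],[5,0,0,0,0,0,0]]' 40
python3 - <<'E'
from h import *
S=capture("scene");T=capture("top")
g=cv2.resize(S["frame"][205:305,265:365],None,fx=4,fy=4,interpolation=cv2.INTER_CUBIC)[:,:,::-1]
k=cv2.resize(T["frame"][205:305,225:325],None,fx=4,fy=4,interpolation=cv2.INTER_CUBIC)[:,:,::-1]
cv2.imwrite("pics/st5.png",np.hstack([g,k]))
for c in(S,T): print([(d["bbox"],d["conf"]) for d in outline_of(c,"square_tub")[:2]])
E
```

```text
time_s: 13.2
tcp_pos: [0.4338, 0.0706, 0.0492]
eef_rot: [180.0, 0.0, 172.6]
contact_force: [-0.6, 0.2, 2.7]
gripper_width: 0.0191
gripper_force: 40.0
time_s: 13.87
tcp_pos: [0.4416, 0.1282, 0.0492]
eef_rot: [180.0, 0.0, 172.7]
contact_force: [1.2, -2.1, 3.7]
gripper_width: 0.0189
gripper_force: 40.0
time_s: 14.03
tcp_pos: [0.4417, 0.1276, 0.0492]
eef_rot: [179.9, 0.1, 172.7]
contact_force: [1.1, 0.9, 2.0]
gripper_width: 0.0191
gripper_force: 40.0
[([308.3, 250.4, 337.8, 275.6], 0.93)]
[([271.5, 239.0, 300.2, 262.9], 0.69), ([237.1, 230.3, 305.0, 301.2], 0.46)]
```

View pics/st5.png

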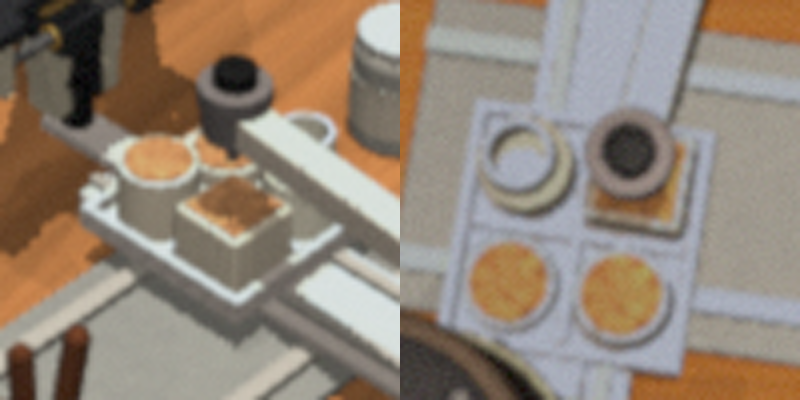

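Run:
```python
from h import *
S=capture("scene");T=capture("top")
s=lambda x,y:[265+x/4-.4,205+y/4-.4]; t=lambda x,y:[225+(x-400)/4-.4,205+y/4-.4]
print("sq S",at(S,s(234,208),.072).round(4))
print("jar rim T",at(T,t(521,155),.092).round(4))
print("jar body T",at(T,t(526,168),.066).round(4))
print("sq front edge T",at(T,[t(588,220),t(678,234)],.072).round(4).tolist(),at(T,t(690,145),.072).round(4))
print("head",at(T,t(630,152),.145).round(4),"key",at(T,t(627,148),.164).round(4))
print("round/tin T",at(T,[t(622,295)],.072).round(4),at(T,[t(510,281)],.048).round(4))
```

```text
sq S [[0.5863 0.0793 0.072 ]]
jar rim T [[0.5923 0.1344 0.092 ]]
jar body T [[0.5902 0.135  0.066 ]]
sq front edge T [[0.5651, 0.1045, 0.072], [0.5592, 0.0623, 0.072]] [[0.6014 0.0576 0.072 ]]
head [[0.5862 0.0806 0.145 ]] key [[0.5849 0.0806 0.164 ]]
round/tin T [[0.5302 0.0877 0.072 ]] [[0.5383 0.1429 0.048 ]]
```

```bash
python3 -m creep '[[60,0,0,0,0,0,0],[60,0,0,0,0,0,0],[60,0,0,0,0,0,0],[60,0,0,0,0,0,0],[60,0,0,0.3,0,0,0],[60,0,0,0.8,0,0,0],[60,0,0,1,0,0,0],[0,0,0,1,0,0,0]]' 30
python3 -m creep '[[0,0.2,0,1,0,0,0],[0,0.57,-0.28,1,0,0,0],[0,1,-0.4,0.6,0,0,0],[0,1,-0.4,0,0,0,0],[0,1,-0.4,0,0,0,0],[0,1,-0.4,0,0,0,0],[0,1,0,0,0,0,0],[0,0,0,0,0,0,0]]' 30
python3 -m creep '[[0,0,0,-0.3,0,0,0],[0,0,0,-0.4,0,0,0],[0,0,0,0,0,0,0],[0,0,0,0,0,0,0]]' 30
```

```text
time_s: 15.0
tcp_pos: [0.4404, 0.1261, 0.1275]
eef_rot: [-179.9, -0.1, 172.6]
contact_force: [0.8, 0.3, 0.8]
gripper_width: 0.0565
gripper_force: 0.0
time_s: 15.67
tcp_pos: [0.5885, 0.0789, 0.1913]
eef_rot: [-180.0, 0.0, 172.6]
contact_force: [-0.0, 0.2, 1.1]
gripper_width: 0.0054
gripper_force: 0.0
time_s: 16.0
tcp_pos: [0.5839, 0.0795, 0.1733]
eef_rot: [-179.9, -0.1, 172.7]
contact_force: [-0.4, 1.5, 0.4]
gripper_width: 0.0004
gripper_force: 0.0
```

Check the tray did not shift on release, then press.

```bash
python3 - <<'E'
from h import *
A=cv2.imread("pics/st5.png")
for n,x0,y0,o,b in(("scene",265,205,0,(85,180,340,300)),("top",225,205,400,(450,200,700,330))):
    c=capture(n); g=cv2.resize(c["frame"][y0:y0+100,x0:x0+100],None,fx=4,fy=4,interpolation=cv2.INTER_CUBIC)[:,:,::-1]
    t=A[b[1]:b[3],b[0]:b[2]]; m=cv2.matchTemplate(np.ascontiguousarray(g),t,cv2.TM_CCOEFF_NORMED); _,v,_,l=cv2.minMaxLoc(m)
    print(n,v,(l[0]-b[0]+o)/4,(l[1]-b[1])/4)
E
python3 -m creep '[[0,0.05,0.04,-0.1,0,0,0],[0,0,0,-0.1,0,0,0],[0,0,0,-0.1,0,0,0],[0,0,0,-0.1,0,0,0],[0,0,0,0,0,0,0]]'
python3 -m creep '[[0,0,0,-0.1,0,0,0],[0,0,0,-0.1,0,0,0],[0,0,0,-0.05,0,0,0],[0,0,0,0,0,0,0],[0,0,0,0,0,0,0]]'
```

```text
scene 0.8639633059501648 -0.25 0.25
top 0.730634868144989 0.25 0.25
time_s: 16.52
tcp_pos: [0.5864, 0.0807, 0.1636]
eef_rot: [-180.0, -0.0, 172.6]
contact_force: [-0.5, 1.1, 2.2]
gripper_width: 0.0001
gripper_force: 0.7
time_s: 16.93
tcp_pos: [0.5866, 0.0806, 0.1583]
eef_rot: [180.0, 0.0, 172.7]
contact_force: [-1.2, 0.7, 4.8]
gripper_width: 0.0003
gripper_force: 2.7
```

```bash
python3 -m creep '[[0,0,0,-0.06,0,0,0],[0,0,0,0,0,0,0],[0,0,0,0.5,0,0,0],[0,0,0,1,0,0,0],[30,0,0,1,0,0,0]]'
python3 - <<'E'
from h import *
print(r.get_state()["joints"].round(1))
T=capture("top");S=capture("scene")
for c in(T,S):
  for n in("stopper","rest"):
    for d in outline_of(c,n)[:1]:
      ys,xs=np.nonzero(d["region"]); print(n,d["conf"],np.round(d["bbox"],1),at(c,[xs.mean(),ys.mean()],.05 if n=="stopper" else .018).round(4))
u=lambda x,y:np.array([150+x/2.5-.3,120+y/2.5-.3]);v=lambda x,y:np.array([190+x/3-.3,190+y/3-.3])
print("flange T",at(T,u(666,431),.034).round(4),"S",at(S,v(83,404),.034).round(4),"top S",at(S,v(78,356),.074).round(4))
save(T,"t6.png",(380,260,445,325),8); 
g=cv2.resize(S["frame"][295:360,190:255],None,fx=6,fy=6,interpolation=cv2.INTER_CUBIC)[:,:,::-1]
k=cv2.resize(T["frame"][260:325,380:445],None,fx=6,fy=6,interpolation=cv2.INTER_CUBIC)[:,:,::-1]
cv2.imwrite("pics/st6.png",np.hstack([g,k]))
E
```

```text
time_s: 17.35
tcp_pos: [0.5858, 0.0803, 0.2185]
eef_rot: [-179.9, -0.1, 172.6]
contact_force: [0.7, 0.9, 0.1]
gripper_width: 0.0033
gripper_force: 0.0
[  26.7   13.1  -10.8   -0.   -66.2 -124.1]
stopper 0.7 [406.9 281.6 423.7 298.4] [[ 0.5115 -0.1694  0.05  ]]
rest 0.91 [394.5 272.1 433.4 313.9] [[ 0.5113 -0.1694  0.018 ]]
stopper 0.54 [207.2 304.2 225.8 329.8] [[ 0.5147 -0.1761  0.05  ]]
rest 0.75 [201.2 312.6 238.1 347.5] [[ 0.517 -0.179  0.018]]
flange T [[ 0.5112 -0.1717  0.034 ]] S [[ 0.5138 -0.1749  0.034 ]] top S [[ 0.5116 -0.1719  0.074 ]]
```

View pics/st6.png

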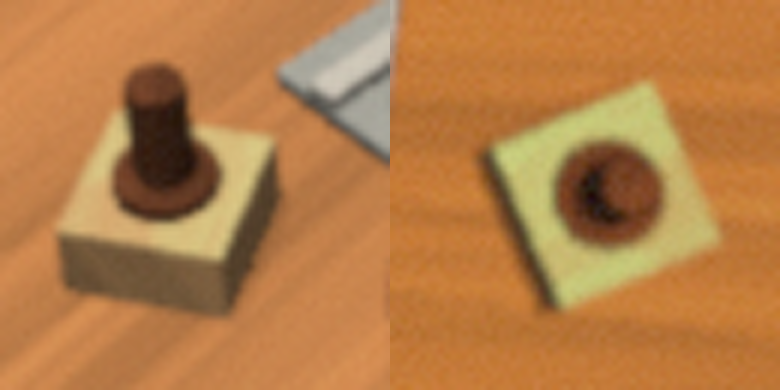

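```bash
python3 -m creep '[[60,-0.6,-0.5,0,0,0,0],[60,-0.6,-0.9,0,0,0,0],[60,-0.6,-1,0,0,0,0],[60,-0.6,-1,0,0,0,0],[60,-0.55,-1,0,0,0,0],[60,0,-1,0,0,0,0],[60,0,-1,0,0,0,0],[60,0,-1,0,0,0,0]]'
python3 -m creep '[[60,0,-1,-0.3,0,0,0],[60,0,-1,-0.8,0,0,0],[60,0,-0.7,-1,0,0,0],[60,0,0,-1,0,0,0],[60,0,0,0,0,0,0],[60,0,0,0,0,0,0]]'
python3 - <<'E'
from h import *
W=capture("wrist"); save(W,"w7.png",(200,150,440,330),3)
print(px(W,[[.512,-.172,.074],[.512,-.172,.034]]),[(d["bbox"],d["conf"]) for d in search_frame(W,"stopper")])
E
```

```text
time_s: 18.32
tcp_pos: [0.5119, -0.1055, 0.218]
eef_rot: [-180.0, -0.1, 172.7]
contact_force: [0.9, 0.3, -0.1]
gripper_width: 0.0599
gripper_force: 0.0
time_s: 18.82
tcp_pos: [0.5114, -0.1721, 0.1398]
eef_rot: [-180.0, -0.3, 172.6]
contact_force: [0.7, 0.9, 0.8]
gripper_width: 0.0601
gripper_force: 0.0
[[320.65048662 258.24807295]
 [320.64073878 242.9186456 ]] [([297.2, 221.0, 343.8, 273.8], 0.82), ([594.0, 157.9, 638.6, 294.5], 0.24)]
```

View pics/w7.png

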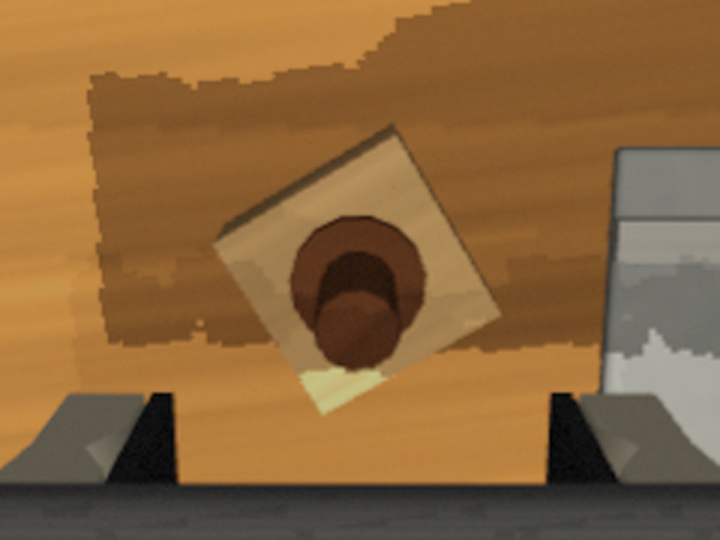

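```bash
python3 -m creep '[[60,0,0,-0.7,0,0,0],[60,0,0,-0.9,0,0,0],[60,0,0,-0.9,0,0,0],[60,0,0,-0.8,0,0,0],[60,0,0,-0.5,0,0,0],[60,0,0,-0.2,0,0,0],[60,0,0,0,0,0,0],[5,0,0,0,0,0,0]]' 30
python3 -m creep '[[5,0,0,0,0,0,0],[5,0,0,0,0,0,0],[5,0,0,0,0,0,0],[5,0,0,0,0,0,0],[5,0,0,0,0,0,0],[5,0,0,0,0,0,0],[5,0,0,0,0,0,0],[5,0,0,0,0,0,0]]' 30
```

```text
time_s: 19.58
tcp_pos: [0.5139, -0.1716, 0.0426]
eef_rot: [-180.0, 0.1, 172.7]
contact_force: [0.5, -0.8, -0.0]
gripper_width: 0.0573
gripper_force: 0.0
time_s: 20.25
tcp_pos: [0.5129, -0.1719, 0.0415]
eef_rot: [-180.0, 0.0, 172.6]
contact_force: [-0.6, -0.3, 3.5]
gripper_width: 0.0193
gripper_force: 30.0
```

```bash
python3 -m creep '[[5,0,0,0.4,0,0,0],[5,0,0,0.8,0,0,0],[5,0,0,1,0,0,0],[5,0,0,1,0,0,0],[5,0,0,1,0,0,0],[5,0,0,1,0,0,0],[5,0,0,1,0,0,0],[5,0,0,0.9,0,0,0]]' 30
python3 -m creep '[[5,0.1,0.5,0.4,0,0,6.9],[5,0.2,0.9,0,0,0,6.9],[5,0.2,0.9,0,0,0,6.9],[5,0.2,0.9,0,0,0,6.9],[5,0.2,0.9,0,0,0,6.9],[5,0.2,0.9,0,0,0,6.9],[5,0.2,0.9,0,0,0,6.9]]' 30
python3 -m creep '[[5,0.3,0.9,0,0,0,6.9],[5,0.3,0.9,0,0,0,6.9],[5,0.3,0.9,0,0,0,6.9],[5,0.3,0.9,0,0,0,6.9],[5,0.3,0.9,0,0,0,6.9],[5,0.26,0.88,0,0,0,6.9],[5,0.1,0.5,0,0,0,0.4],[5,0,0,0,0,0,0]]' 30
python3 - <<'E'
from h import *
S=capture("scene");T=capture("top")
g=cv2.resize(S["frame"][175:305,265:365],None,fx=4,fy=4,interpolation=cv2.INTER_CUBIC)[:,:,::-1]
W=capture("wrist"); k=cv2.resize(W["frame"][150:345,240:400],(427,520),interpolation=cv2.INTER_CUBIC)[:,:,::-1]
cv2.imwrite("pics/sw8.png",np.hstack([g,k]))
print(r.get_state()["tcp_pos"],[(d["bbox"],d["conf"]) for d in search_frame(W,"jar")], px(W,[[.592,.1348,.092]]))
E
```

```text
time_s: 20.92
tcp_pos: [0.5126, -0.1719, 0.2212]
eef_rot: [180.0, 0.1, 172.6]
contact_force: [1.0, 0.4, -0.8]
gripper_width: 0.0194
gripper_force: 30.0
time_s: 21.5
tcp_pos: [0.5451, -0.0233, 0.2295]
eef_rot: [-180.0, 0.0, -138.7]
contact_force: [-0.1, -0.1, -0.8]
gripper_width: 0.0193
gripper_force: 30.0
time_s: 22.17
tcp_pos: [0.592, 0.1247, 0.2287]
eef_rot: [180.0, -0.0, -97.3]
contact_force: [0.5, 0.9, 0.0]
gripper_width: 0.0189
gripper_force: 30.0
[0.59132822 0.1221108  0.22892494] [([300.3, 217.5, 341.9, 259.7], 0.55)] [[321.96346302 246.92205555]]
```

View pics/sw8.png

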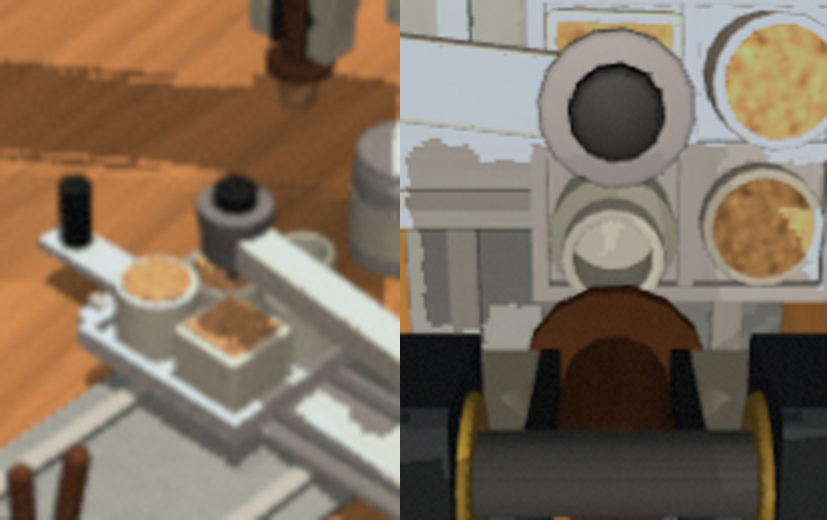

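Run:
```python
from h import *
W=capture("wrist"); q=lambda x,y:[240+(x-400)/2.669-.3,150+y/2.667-.3]
print(r.get_state()["tcp_pos"],"rim",at(W,q(614,258),.092).round(4),"key",at(W,q(616,112),.164).round(4),"tin",at(W,q(765,230),.048).round(4))
t=r.get_state()["tcp_pos"]; 
R=Ro.from_euler("xyz",r.get_state()["eef_rot"],degrees=True).as_matrix()
# flange: top edge of flange ellipse in wrist at (614,288), left 532 right 700 at z tcp-.0355+.028
z=t[2]-.0075; print("flange L,R",at(W,[q(532,345),q(700,345)],z).round(4).tolist(),"far edge",at(W,q(614,288),z-.006).round(4),at(W,q(614,290),z).round(4))
```

```text
[0.59141741 0.12169461 0.22905401] rim [[0.5938 0.1334 0.092 ]] key [[0.586  0.0778 0.164 ]] tin [[0.5382 0.142  0.048 ]]
flange L,R [[0.6064, 0.1126, 0.2216], [0.575, 0.1166, 0.2216]] far edge [[0.5899 0.1052 0.2156]] [[0.5897 0.1037 0.2216]]
```

```bash
python3 -m creep '[[5,0.04,0.53,0,0,0,0],[5,0,0,-0.6,0,0,0],[5,0,0,-0.8,0,0,0],[5,0,0,-0.8,0,0,0],[5,0,0,-0.8,0,0,0],[5,0,0,-0.6,0,0,0],[5,0,0,-0.3,0,0,0],[5,0,0,0,0,0,0]]' 30
python3 -m creep '[[5,0,0,0,0,0,0],[5,0,0,-0.1,0,0,0],[5,0,0,-0.1,0,0,0],[5,0,0,-0.1,0,0,0],[5,0,0,0,0,0,0]]' 30
```

```text
time_s: 23.08
tcp_pos: [0.5918, 0.1353, 0.1297]
eef_rot: [179.9, -0.1, -97.3]
contact_force: [0.1, -0.5, 0.0]
gripper_width: 0.0194
gripper_force: 30.0
time_s: 23.5
tcp_pos: [0.5926, 0.1359, 0.1238]
eef_rot: [180.0, 0.0, -97.3]
contact_force: [0.5, 0.3, -0.6]
gripper_width: 0.0192
gripper_force: 30.0
```

No contact at 3.7 mm inside the rim: the foot is in the mouth. Going on in small steps.

```bash
python3 -m creep '[[5,0,0,-0.1,0,0,0],[5,0,0,-0.1,0,0,0],[5,0,0,-0.1,0,0,0],[5,0,0,0,0,0,0]]' 30
python3 -m creep '[[5,0,0,-0.1,0,0,0],[5,0,0,-0.06,0,0,0],[5,0,0,0,0,0,0]]' 30
```

```text
time_s: 23.83
tcp_pos: [0.5924, 0.1357, 0.1156]
eef_rot: [180.0, -0.0, -97.3]
contact_force: [0.2, 1.0, -0.6]
gripper_width: 0.0193
gripper_force: 30.0
time_s: 24.08
tcp_pos: [0.5926, 0.1358, 0.1119]
eef_rot: [180.0, -0.0, -97.3]
contact_force: [-0.1, -0.4, 0.3]
gripper_width: 0.0195
gripper_force: 30.0
```

```bash
python3 -m creep '[[5,0,0,-0.08,0,0,0],[5,0,0,-0.06,0,0,0],[5,0,0,-0.06,0,0,0],[5,0,0,0,0,0,0]]' 30
python3 -m creep '[[5,0,0,-0.06,0,0,0],[5,0,0,-0.04,0,0,0],[5,0,0,0,0,0,0],[5,0,0,0,0,0,0]]' 30
```

```text
time_s: 24.42
tcp_pos: [0.5927, 0.1358, 0.107]
eef_rot: [180.0, -0.0, -97.3]
contact_force: [0.7, 0.7, -0.4]
gripper_width: 0.0193
gripper_force: 30.0
time_s: 24.75
tcp_pos: [0.5932, 0.1359, 0.1054]
eef_rot: [-179.9, 0.0, -97.2]
contact_force: [0.7, -1.8, 2.5]
gripper_width: 0.0194
gripper_force: 30.0
```

```bash
python3 -m creep '[[5,0,0,-0.04,0,0,0],[5,0,0,0,0,0,0],[50,0,0,0,0,0,0],[50,0,0,0,0,0,0],[50,0,0,0,0,0,0],[50,0,0,0,0,0,0],[50,0,0,0,0,0,0]]' 30
python3 -m creep '[[50,0,0,0.3,0,0,0],[50,0,0,0.6,0,0,0],[50,0,0,1,0,0,0],[50,0,0,1,0,0,0],[50,0,0,1,0,0,0],[50,-0.5,0,1,0,0,0],[50,-1,0,0.5,0,0,0],[50,-1,0,0,0,0,0]]' 
python3 -m creep '[[50,-1,0,0,0,0,0],[50,-0.6,0,0,0,0,0],[50,0,0,0,0,0,0],[50,0,0,0,0,0,0]]'
python3 - <<'E'
from h import *
S=capture("scene");T=capture("top")
g=cv2.resize(S["frame"][195:305,265:385],None,fx=3.3,fy=3.3,interpolation=cv2.INTER_CUBIC)[:,:,::-1]
k=cv2.resize(T["frame"][195:305,225:345],None,fx=3.3,fy=3.3,interpolation=cv2.INTER_CUBIC)[:,:,::-1]
cv2.imwrite("pics/f9.png",np.hstack([g,k]))
E
```

```text
time_s: 25.33
tcp_pos: [0.5925, 0.1358, 0.1034]
eef_rot: [180.0, -0.0, -97.3]
contact_force: [-0.4, 1.2, 0.0]
gripper_width: 0.0464
gripper_force: 0.0
time_s: 26.0
tcp_pos: [0.5314, 0.1363, 0.2424]
eef_rot: [-179.7, 0.1, -97.3]
contact_force: [0.6, 2.0, 0.6]
gripper_width: 0.0503
gripper_force: 0.0
time_s: 26.33
tcp_pos: [0.49, 0.136, 0.24]
eef_rot: [-179.9, 0.1, -97.2]
contact_force: [0.6, -0.5, 0.7]
gripper_width: 0.0499
gripper_force: 0.0
```

View pics/f9.png

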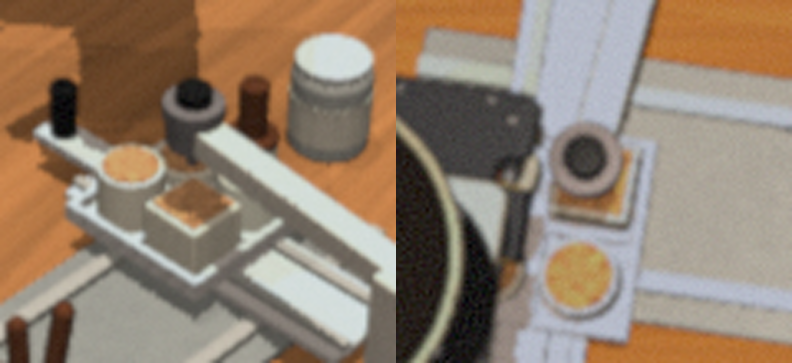

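Run:
```python
from h import *
S=capture("scene"); q=px(S,[[.5925,.1355,.138]])[0]; print(q, at(S,[342,219.5],.138))
if np.hypot(*(q-[342,219.5]))<5: print(close_job())
```

```text
[341.46128386 220.00156408] [[0.59241814 0.13767738 0.138     ]]
the job is handed in; nothing more can be done
None
```

I read the jar and then the square tub with the key fully pressed each time, put the stopper home in the jar's mouth and let go, and handed the job in at about 26 s; the hand-in returned no verdict.

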